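Lock the tube carousel on the mixer spindle with its hitch pin

ROBOT

A 6-joint arm with a two-finger parallel gripper is mounted at the origin on a cart in front of the work surface, level with it; the furniture and walls round the work are solid. World frame = base frame: x ahead of the robot, y to its left, z up, the work surface at z = 0. Lengths are in m, angles in rad, forces in N, time in s.
With the tool pointing down it reaches from about 0.35 to 0.975 m from the base axis. Payload 7.1 kg.
Tool frame: the origin (TCP) lies where the fingers leave the gripper's body, on its centre line; the fingertips stand 80 mm ahead of it and the grasp point (between the pads) lies 61 mm ahead of it (robot.finger_overhang is the distance from the TCP to the fingertips, in m); y points along the fingers, z is the direction in which the jaws open and shut, and the axes are right-handed (so a half turn about y gives the same grasp; the last joint's range is limited). The gripper opens to 88 mm and grips with 3 to 60 N. Pads are 20 mm wide; open, the fingers measure 115 mm over their backs; the gripper's body (75 mm by 178 mm) begins 61 mm behind the grasp point.
Start: joints at [-0.019, 0.423, 1.63, -0, 1.089, -0.019], TCP at [0.625, 0, 0.303] pointing down, gripper open.
Joint ranges: [-3, 3], [-0.9, 2.11], [0.09, 2.58], [-1.31, 4.45], [0.11, 2.69], [-2.54, 2.54]. Speed limits (rad/s): [2.39, 2.39, 3.01, 3.14, 3.14, 3.14].

INTERFACE

Orientations are given as a unit quaternion [w, x, y, z].
In Python, from bench import robot gives the robot as it stands. The module is installed in compiled form; this text tells all that it offers. Calls block until the motion is done:
- robot.goto(position, orientation): joint-space move of the TCP to a pose.
- robot.movel(position, orientation=None, speed=0.15): straight line of the TCP; orientation=None keeps the orientation; speed is the mean speed in m/s.
- robot.goto_joints(angles): joint-space move.
- robot.open() and robot.clamp(effort=None): open the fingers fully, or close them until they stop; effort is the grip in N (None keeps the last).
- robot.dwell(seconds).
- robot.ik(position, orientation): joint angles nearest the present ones, or None.
- robot.state(): the state.
- robot.camera(name): name is "scene" or "side" or "wrist"; returns (picture, depth): 384x512x3 uint8, red, green, blue; 384x512 float32, m along the optical axis (not along the pixel's ray), 0 where there is no reading.
- robot.camera_info(name): a dict with "fx", "fy", "cx", "cy" (pixels), "camera_from_world" (4x4, takes a point from world to camera coordinates); the wrist camera has in their place "hand_eye" (4x4, takes a point from camera to tool coordinates, whose origin is the TCP and whose axes are the tool frame's). Camera axes: x right, y down, z forward; pixel columns grow to the right and rows downward; lengths in m; the calibration is good to about 2 mm. A picture is of the moment at which its call begins: read the wrist's pose just before it. camera_info takes no time and is no camera call.
A pose or a line that the arm cannot do raises robot.Unreachable and nothing moves.
- robot.close_job(): hands the job in, once; it reports no verdict.
The state is a dict: "t": time; "joint_positions": joint angles; "joint_velocities": joint speeds; "effort": joint torques, N m; "position": TCP position; "tool_rot": TCP orientation; "force": force on the tool from outside, world axes, zero at the start; "torque": the same for the moment, N m; "finger_gap": opening from 0.0 (shut) to 1.0 (fully open).
Only numpy, scipy, OpenCV 4.12 (cv2) and the standard library are available. Lean on these libraries where they do the work, as an engineer would, in place of code of your own. Each camera call takes 0.05 s, during which the arm holds its last target.

TASK

Lock the carousel on the tube mixer: take the hitch pin from its white cradle, push it gently through the cross hole near the top of the spindle, from the side with the small ledge, until its shoulder is fully home, and let go. Then swing the pin's sprung wire loop up and over the top end of the spindle and press it down gently until it snaps under the lip on the far side. Never force anything, and leave the other things on the bench alone.

Things in the scene. Friction and masses are not known exactly. Their poses are not given: they have to be found in the camera images.
- mixer: bench tube mixer, fixed: round grey drum, 116 mm across, 64 mm high; in its middle an upright spindle carrying a round white carousel plate (118 mm across, top about 79 mm above the table). Origin: centre of the drum's underside, on the table; z up; x = the direction in which the pin goes through the spindle, coming from the ledge side (-x)
- hole_nominal (a point): mixer x = y = 0, z = 110 mm: nominal middle of the round cross hole (9.5 mm wide, along mixer x) in the spindle's steel head block (x = -16 to 10 mm, 24 mm along y). The spindle with all it carries is clamped up to 8 mm higher or lower than nominal; this is not reported, nor shown by this point: find the hole by feel (or see it)
- ledge_nominal (a point): nominal middle of the top of the aluminium ledge on the near (-x) side: from x = -16 to -42 mm (then a lead-in sloping down to -48), 18 mm wide, top 13.6 mm below the hole axis (moves with the spindle). It carries the pin's head, so the pin stays upright (its head dipping 1 to 2 mm) when let go
- lip_nominal (a point): nominal point of the lip at mixer x = 12 mm, 11 mm above the hole axis (moves with the spindle). The spindle's end is a steel cone: 24 mm across at 11 mm above the hole axis, tapering to 9 mm across at its top, 22.5 mm above. Its lower edge overhangs the far (+x) face of the head block (x = 10 mm) by 2 mm: that is the lip
- pin: hitch pin, loose, 0.13 to 0.18 kg, starts in the cradle. Origin: on the shank axis at the shoulder; x along the shank to the tip, z up. Shank 8 mm across, 42 mm long, the last 6 mm a cone. Behind the shoulder a dark head block, x = 0 to -34 mm, 14 wide, 20 high (12 below the axis), with an upright grip tab. Fully home: x along mixer x, origin at mixer x = -16 mm, tip 16 mm out of the far face
- pin_tip (a point): point of the pin's tip, at x = 42 mm in the pin's frame; 2 mm across there
- pin_tab (a point): middle of the top of the pin's upright grey grip tab, at x = -18, z = 35 mm in the pin's frame. The tab is 12 mm thick (along y), 14 mm long (along x), from 8 to 35 mm above the shank axis: grip it across its 12 mm, fingertips 8 mm or more above the shank axis
- loop (a joint): angle of the pin's wire loop, rad: 0 = closed, at its lower stop, lying forward 0.12 above the shank's line; 1.45 = straight up; starts leaning back at 1.75 to 1.98 (stop at 2.08). Hinged at x = -30 mm on the shank axis, about the pin's y. Light friction holds it standing; tipped forward below about 0.85 it falls until it rests on the cone, at about 0.2 to 0.35
- loop_bow (a point): middle of the loop's cross bar (steel, 5 mm thick, 40 mm wide along y), 58.4 mm from the hinge. Sprung along the legs: pulls out up to 7 mm, 1 N preload + 0.5 N/mm. Too short to pass the lip freely: its thumb plate pressed straight down with some 3 to 8 N the bar slides down the cone, stretches about 3 mm and snaps in under the lip to the far face, about 7 mm above the shank axis
- thumb_plate (a point): middle of the outer edge of the loop's thumb plate, a flat steel plate 20 mm wide, 4 mm thick, fixed to the cross bar, reaching 17 mm beyond it, away from the hinge, and drooping 7 mm below the loop's plane. The place to press: it stands clear of the spindle's end on the far side
- cradle: white pin cradle, fixed, 90 x 44 mm. Origin: on the table below the place of the pin's origin; the pin lies along its x with the shank axis 30 mm above the table, head on a flat pad, shank in a slot
- bench_timer: bystander: white timer, 64 x 64 x 22 mm, origin under its centre
- label_roll: bystander: roll of labels, 58 mm across, 24 mm high, origin under its centre
- forceps: bystander: steel forceps lying flat, 128 mm long along its y, origin under its centre
- marker: bystander: lab marker lying, 134 mm long along its y, origin under its centre
Mind the look-alikes: they are no part of the job. What is shaped like the pin but orange or turquoise is not meant.

How it is judged:
By the outcome, as a careful person would: the job done as asked, in the order asked, and still so for the second after the job is handed in, with the robot touching nothing.
It also fails if it takes over 72 s, if anything falls off the work surface, if the arm or the gripper's body presses on something with over 40 N, if the wrist force passes 120 N, or if a joint passes its speed limit or range.

## Working session

There is one attempt and no reset: what is moved stays moved. The work goes in short steps, each a Python script; the robot and the scene stay as the last script left them, time stands still between calls to the robot, and variables do not carry over. Pictures are saved under pics/ and viewed, and the job is handed in when it is done.

```bash
mkdir -p pics
cat > h.py <<'E'
import numpy as np, cv2
from bench import robot
from scipy.spatial.transform import Rotation as R
def snap(name,fn):
    st=robot.state(); im,d=robot.camera(name)
    cv2.imwrite(f'pics/{fn}.png',im[:,:,::-1]); np.savez(f'pics/{fn}.npz',im=im,d=d,pos=st['position'],rot=np.array(st['tool_rot']))
    return im,d
def quat(q): return R.from_quat([q[1],q[2],q[3],q[0]])
def toq(r):
    x=r.as_quat(); return [x[3],x[0],x[1],x[2]]
def w_from_cam(name,z=None):
    ci=robot.camera_info(name)
    if name!='wrist': return np.linalg.inv(ci['camera_from_world']),ci
    T=np.eye(4);T[:3,:3]=(quat(z['rot']).as_matrix() if z['rot'].size==4 else z['rot']);T[:3,3]=z['pos']
    return T@np.array(ci['hand_eye']),ci
def pt(name,fn,u,v,d=None,plane=None):
    z=np.load(f'pics/{fn}.npz');T,ci=w_from_cam(name,z)
    ray=np.array([(u-ci['cx'])/ci['fx'],(v-ci['cy'])/ci['fy'],1])
    if plane is not None:
        rw=T[:3,:3]@ray; s=(plane-T[2,3])/rw[2]; return T[:3,3]+s*rw
    if d is None: d=z['d'][int(round(v)),int(round(u))]
    return (T@np.append(ray*d,1))[:3]
def crop(fn,x0,y0,x1,y1,s,out):
    im=cv2.imread(f'pics/{fn}.png')[y0:y1,x0:x1]
    cv2.imwrite(f'pics/{out}.png',cv2.resize(im,None,fx=s,fy=s,interpolation=cv2.INTER_CUBIC))
E
python3 - <<'E'
from h import *
print(robot.state())
for n in ['scene','side','wrist']:
    snap(n,n+'0'); print(n,robot.camera_info(n))
E
```

```text
{'t': 0.0, 'joint_positions': array([-1.89920286e-02,  4.23843224e-01,  1.63066089e+00,  3.68397158e-05,
        1.08860295e+00, -1.89714342e-02]), 'joint_velocities': array([ 4.03071615e-04,  6.89318399e-05,  7.03226134e-05, -2.71379503e-04,
        3.44261318e-04,  2.95684953e-04]), 'effort': array([ 1.28069914e-03, -5.44622147e+01, -2.73670936e+01,  6.42951974e-02,
        2.27214623e-02, -1.51321510e-04]), 'position': array([6.24578113e-01, 4.62114201e-05, 3.01911557e-01]), 'tool_rot': array([ 0.49962739, -0.50035347,  0.500403  , -0.49961556]), 'force': array([-0.03413698,  0.52628385,  0.0974004 ]), 'torque': array([-0.04778027, -0.03444281,  0.01799836]), 'finger_gap': 1.0031267349566073}
scene {'fx': 478.80848950382284, 'fy': 478.80848950382284, 'cx': 256.901116372222, 'cy': 187.89590893135204, 'camera_from_world': array([[-0.60682514, -0.79482294,  0.00444296,  0.29930227],
       [-0.34134027,  0.25554755, -0.90453428,  0.30921326],
       [ 0.71780921, -0.55041071, -0.42637775,  1.10518301],
       [ 0.        ,  0.        ,  0.        ,  1.        ]])}
side {'fx': 373.7808527667637, 'fy': 373.7808527667637, 'cx': 254.5471404332122, 'cy': 196.0943391788082, 'camera_from_world': array([[ 0.99504995, -0.09742173, -0.01961108, -0.56897001],
       [-0.06220282, -0.456685  , -0.88745119,  0.11682569],
       [ 0.07750095,  0.88427813, -0.4604843 ,  0.98774415],
       [ 0.        ,  0.        ,  0.        ,  1.        ]])}
wrist {'fx': 285.79010541670806, 'fy': 285.79010541670806, 'cx': 252.76459601791458, 'cy': 193.9885762420381, 'hand_eye': array([[ 6.20919144e-05,  9.51547426e-01,  3.07502020e-01,
        -8.47638161e-02],
       [ 6.11676647e-04, -3.07501999e-01,  9.51547238e-01,
        -8.13645277e-02],
       [ 9.99999811e-01,  1.29008415e-04, -6.01132726e-04,
        -9.55171520e-04],
       [ 0.00000000e+00,  0.00000000e+00,  0.00000000e+00,
         1.00000000e+00]])}
```

View pics/scene0.png

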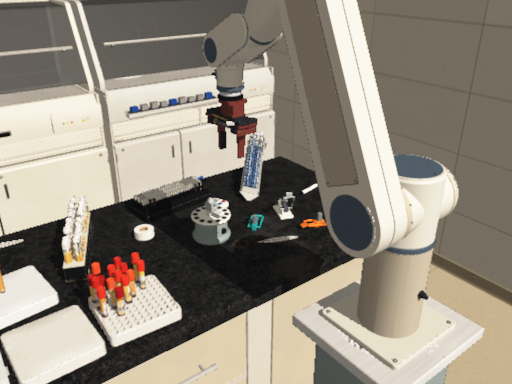

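View pics/side0.png

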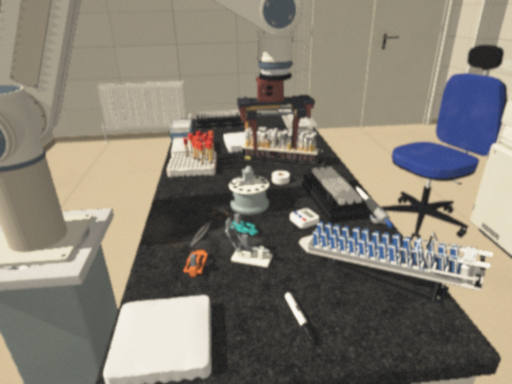

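View pics/wrist0.png

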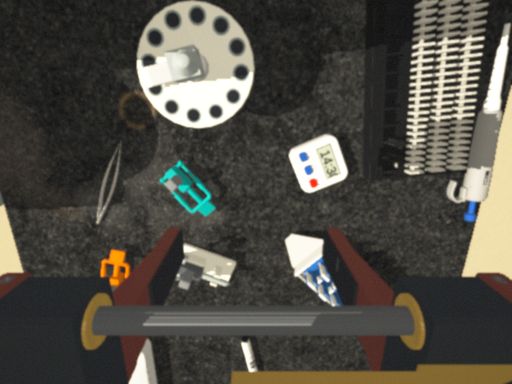

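Candidates: turquoise pin look-alike (wrist 188,188; scene 257,221), orange look-alike (wrist 115,265; scene 315,223), and the dark pin in the white cradle (wrist 205,270; scene 286,205). I choose the one in the white cradle and check it in close crops.

Run:
```python
from h import *
crop('scene0',180,180,340,255,5,'c_scene'); crop('side0',170,160,330,280,5,'c_side'); crop('wrist0',90,0,260,130,4,'c_w1');crop('wrist0',80,220,250,300,4,'c_w2')
```

```text
(no output)
```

View pics/c_scene.png

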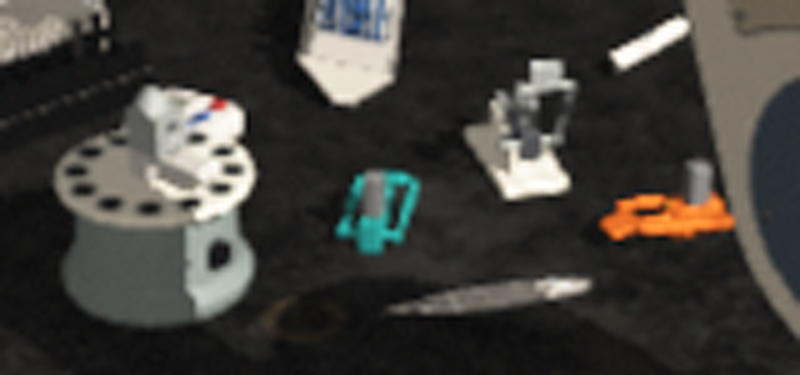

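View pics/c_side.png

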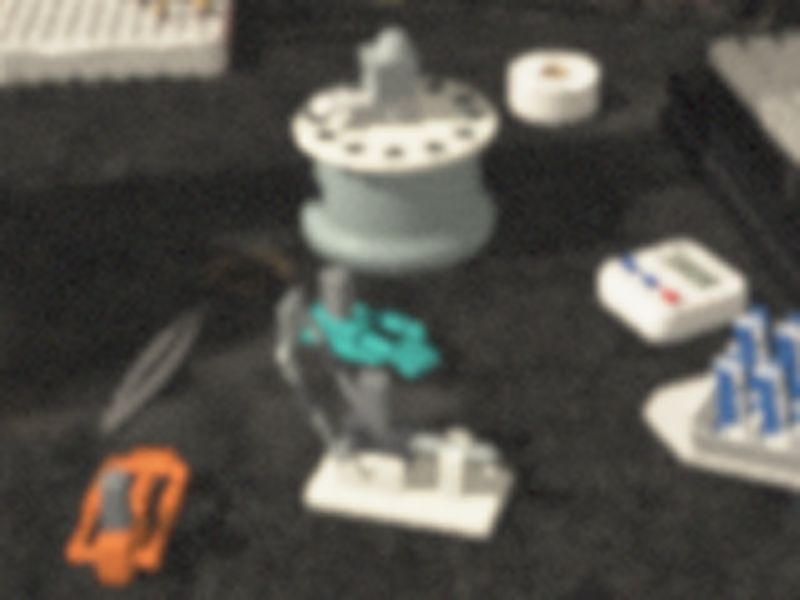

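View pics/c_w1.png

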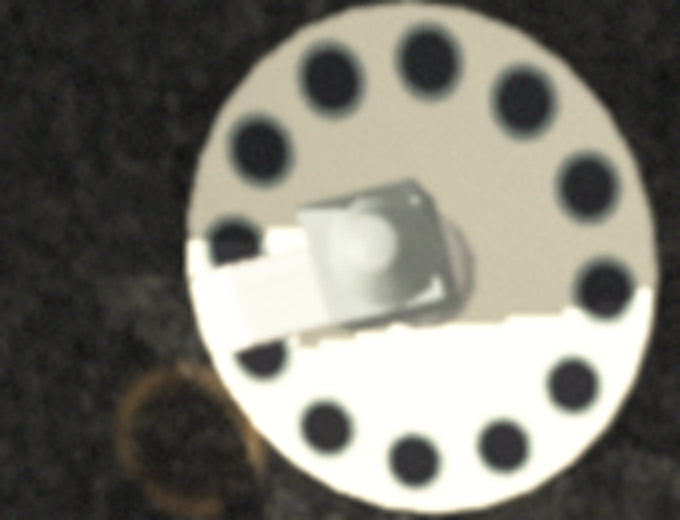

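View pics/c_w2.png

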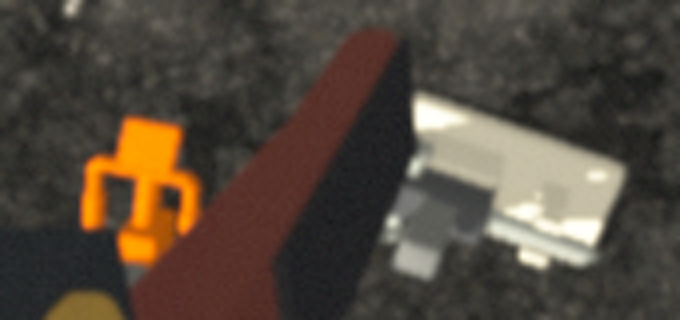

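Run:
```python
from h import *
z=np.load('pics/wrist0.npz');print(quat(z['rot']).as_matrix().round(2))
T,ci=w_from_cam('wrist',z);print(T.round(3))
P=lambda u,v:print((u,v),pt('wrist','wrist0',u,v).round(4))
print('cone');P(182,60);P(186,62)
print('plate edges');[P(*a) for a in [(139,65),(252,65),(195,4),(195,126)]]
print('ledge');[P(*a) for a in [(150,75),(160,72),(165,70)]]
print('cradle');[P(*a) for a in [(196,246),(235,262),(228,282),(215,265)]]
print('timer');P(318,163); print('turq');P(188,188); P(178,180);P(115,265)
for f,pts in [('scene',[(289,195),(285,213),(288,204),(210,200),(225,207)]),('side',[(227,220),(245,237),(265,250),(249,170),(258,250)])]:
  print(f);[print(a,pt(f,f+'0',*a).round(4)) for a in pts]
```

```text
[[ 0. -0.  1.]
 [-1.  0.  0.]
 [-0. -1. -0.]]
[[ 1.     0.001 -0.002  0.624]
 [-0.    -0.952 -0.307  0.085]
 [-0.002  0.307 -0.952  0.383]
 [ 0.     0.     0.     1.   ]]
cone
(182, 60) [0.5648 0.1175 0.1248]
(186, 62) [0.5686 0.1157 0.1276]
plate edges
(139, 65) [0.5094 0.1197 0.0719]
(252, 65) [0.6224 0.1196 0.0725]
(195, 4) [0.5688 0.1723 0.0722]
(195, 126) [0.5619 0.0602 0.0729]
ledge
(150, 75) [0.5256 0.1089 0.0906]
(160, 72) [0.5352 0.1116 0.0898]
(165, 70) [0.5399 0.1134 0.089 ]
cradle
(196, 246) [ 0.5378 -0.1216 -0.001 ]
(235, 262) [ 0.5962 -0.1457  0.0043]
(228, 282) [ 0.5873 -0.1632  0.0296]
(215, 265) [ 0.5663 -0.1489  0.0074]
timer
(318, 163) [0.7077 0.0091 0.0183]
turq
(188, 188) [ 0.5356 -0.0262  0.0136]
(178, 180) [ 0.5277 -0.0104  0.031 ]
(115, 265) [ 0.4195 -0.1449  0.0142]
scene
(289, 195) [ 0.4991 -0.1302  0.0922]
(285, 213) [ 0.5186 -0.1332  0.0191]
(288, 204) [ 0.5846 -0.2034  0.003 ]
(210, 200) [0.5612 0.12   0.1252]
(225, 207) [ 0.6859 -0.0128  0.0088]
side
(227, 220) [ 0.4971  0.042  -0.0015]
(245, 237) [ 0.5362 -0.1482  0.0632]
(265, 250) [ 0.581  -0.1635  0.0332]
(249, 170) [0.5686 0.1058 0.1215]
(258, 250) [ 0.5648 -0.1611  0.033 ]
```

```bash
cat >> h.py <<'E'
def down(psi):
    "tool y down, tool z=-py, tool x=-px for pin yaw psi (rad)"
    c,s=np.cos(psi),np.sin(psi)
    px=np.array([c,s,0]);py=np.array([-s,c,0])
    return toq(R.from_matrix(np.column_stack([-px,[0,0,-1],-py])))
E
python3 - <<'E'
from h import *
t0=robot.state()['t']
robot.goto([0.536,-0.148,0.225],down(np.radians(-20)))
st=robot.state();print(st['t']-t0,st['joint_positions'].round(2),st['position'])
snap('wrist','w1'); crop('w1',106,70,406,294,2.6,'c_w1b')
E
```

```text
1.4583000000000002 [-0.29  0.43  1.84  0.    0.88  1.63] [ 0.53634291 -0.14787471  0.22520899]
```

View pics/c_w1b.png

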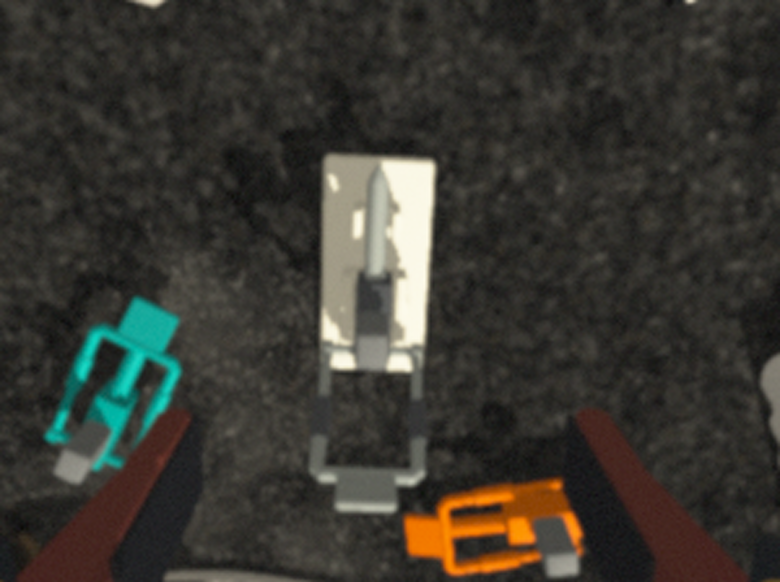

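View pics/w1.png

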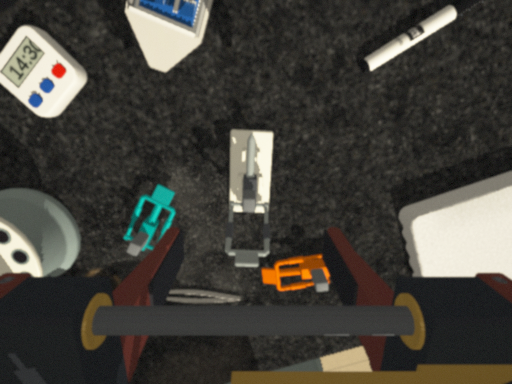

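Run:
```python
from h import *
f=lambda u,v:(106+u/2.6,70+v/2.6)
pp={}
for n,(u,v),pl in [('tip',(378,168),.03),('shoulder',(375,273),.034),('tabtop',(373,356),.065),('tabfront',(373,337),.065),('bow',(369,472),None),('thumb',(366,505),None),('orangetab',(556,534),None),('orangetab2',(572,560),None),('turqtab',(85,440),None),('cr1',(322,157),.0),('cr2',(436,160),.0)]:
    a=f(u,v); d=pt('wrist','w1',*a); p=pt('wrist','w1',*a,plane=pl) if pl is not None else d
    pp[n]=p;print(n,np.round(a,1),'depth',d.round(4),'plane',p.round(4))
v=pp['tip']-pp['tabtop'];print(np.degrees(np.arctan2(v[1],v[0])),np.hypot(*v[:2]))
v=pp['tip']-pp['bow'];psi=np.arctan2(v[1],v[0]);print(np.degrees(psi))
for n in pp:
  w=pp[n]-pp['tabtop'];print(n,(w[0]*np.cos(psi)+w[1]*np.sin(psi)).round(4),(-w[0]*np.sin(psi)+w[1]*np.cos(psi)).round(4))
z=np.load('pics/w1.npz');d=z['d']
```

```text
tip [251.4 134.6] depth [ 0.5877 -0.1658  0.0304] plane [ 0.5876 -0.1658  0.03  ]
shoulder [250.2 175. ] depth [ 0.5516 -0.1515  0.0334] plane [ 0.5518 -0.1515  0.034 ]
tabtop [249.5 206.9] depth [ 0.5311 -0.1435  0.0642] plane [ 0.5314 -0.1436  0.065 ]
tabfront [249.5 199.6] depth [ 0.5378 -0.1459  0.0645] plane [ 0.538 -0.146  0.065]
bow [247.9 251.5] depth [ 0.4998 -0.1308  0.0849] plane [ 0.4998 -0.1308  0.0849]
thumb [246.8 264.2] depth [ 0.4975 -0.1292  0.1009] plane [ 0.4975 -0.1292  0.1009]
orangetab [319.8 275.4] depth [ 0.4184 -0.1846  0.0338] plane [ 0.4184 -0.1846  0.0338]
orangetab2 [326.  285.4] depth [ 0.4133 -0.1871  0.0464] plane [ 0.4133 -0.1871  0.0464]
turqtab [138.7 239.2] depth [ 0.527  -0.018   0.0359] plane [ 0.527  -0.018   0.0359]
cr1 [229.8 130.4] depth [ 0.5964 -0.1445 -0.0022] plane [ 0.5965 -0.1448  0.    ]
cr2 [273.7 131.5] depth [ 0.5795 -0.1878 -0.0013] plane [ 0.5796 -0.1878  0.    ]
-21.52588183803177 0.060447790414751186
-21.711655034189278
tip 0.0604 0.0002
shoulder 0.0218 0.0002
tabtop 0.0 0.0
tabfront 0.007 0.0002
bow -0.0341 0.0002
thumb -0.0369 0.0008
orangetab -0.0899 -0.0799
orangetab2 -0.0937 -0.0841
turqtab -0.0506 0.1151
cr1 0.0609 0.023
cr2 0.0611 -0.0232
```

Run:
```python
from h import *
q=down(np.radians(-21.6)); p=np.array([0.533,-0.1443,0])
robot.movel(p+[0,0,.20],q,speed=.2)
robot.movel(p+[0,0,.1195],q,speed=.12)
print(robot.state()['force'].round(2))
robot.clamp(20)
st=robot.state();print(st['t'],st['force'].round(2),st['finger_gap']*88,st['position'])
robot.movel(p+[0,0,.23],q,speed=.15)
st=robot.state();print(st['t'],st['force'].round(2),st['finger_gap']*88,st['position'])
snap('wrist','w2')
```

```text
[-0.33  0.13  0.92]
3.9 [1.03 0.91 0.25] 11.943979322720269 [ 0.53306258 -0.14422131  0.11947832]
4.7833 [ 0.5   0.19 -1.73] 12.024909965037253 [ 0.53240772 -0.14417923  0.22927223]
```

View pics/w2.png

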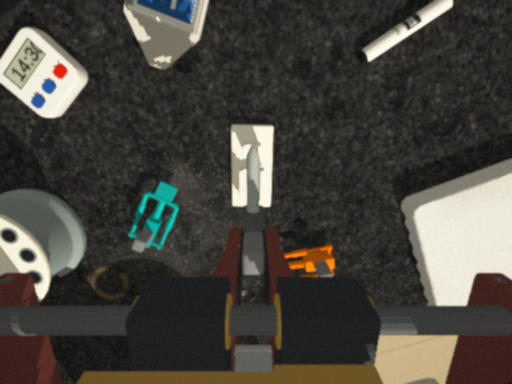

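Run:
```python
from h import *
z=np.load('pics/w2.npz');ci=robot.camera_info('wrist');H=np.array(ci['hand_eye'])
for u,v in [(254,147),(254,150),(254,155),(255,180),(255,200)]:
    d=z['d'][v,u];r=np.array([(u-ci['cx'])/ci['fx'],(v-ci['cy'])/ci['fy'],1])*d
    print((u,v),(H@np.append(r,1))[:3].round(4))
psi=np.radians(13);q=down(psi);C=np.array([.566,.117,0]);px=np.array([np.cos(psi),np.sin(psi),0])
robot.goto(C-px*.110+[0,0,.25],q)
print(robot.state()['t'],robot.state()['joint_positions'].round(2))
snap('wrist','w3');snap('scene','s3');snap('side','sd3')
crop('w3',160,60,360,210,4,'c_w3');crop('s3',180,150,300,240,6,'c_s3');crop('sd3',200,130,300,215,7,'c_sd3')
```

```text
(254, 147) [-0.0583  0.0901  0.0014]
(254, 150) [-0.0571  0.0867  0.0014]
(254, 155) [-0.0542  0.0863  0.0014]
(255, 180) [-0.039  0.086  0.002]
(255, 200) [-0.0262  0.0858  0.002 ]
5.8083 [ 0.17  0.27  2.01 -0.    0.86  1.52]
```

View pics/w3.png

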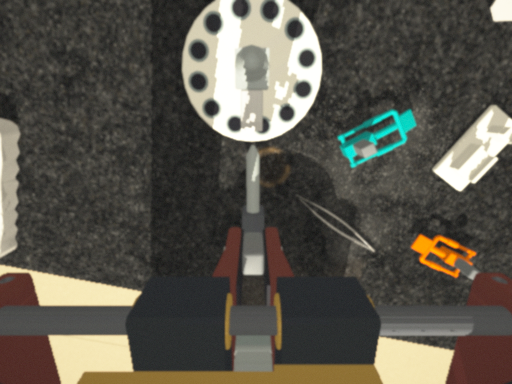

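View pics/c_w3.png

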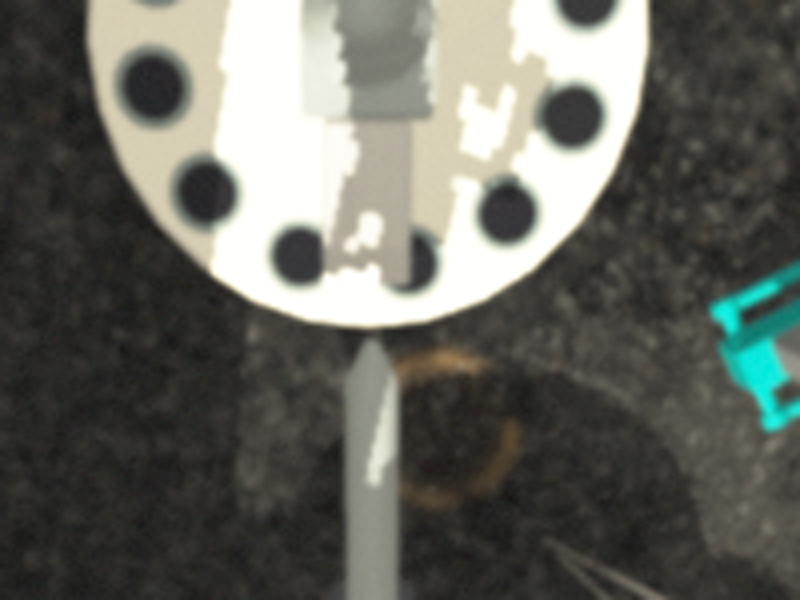

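View pics/c_s3.png

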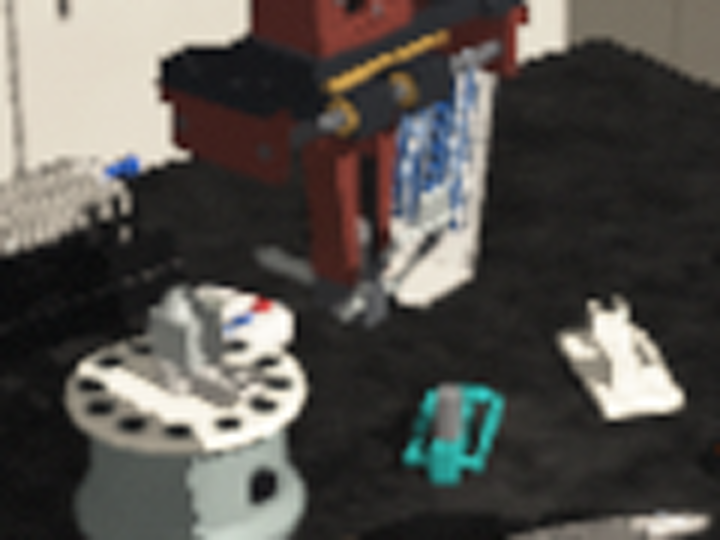

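View pics/c_sd3.png

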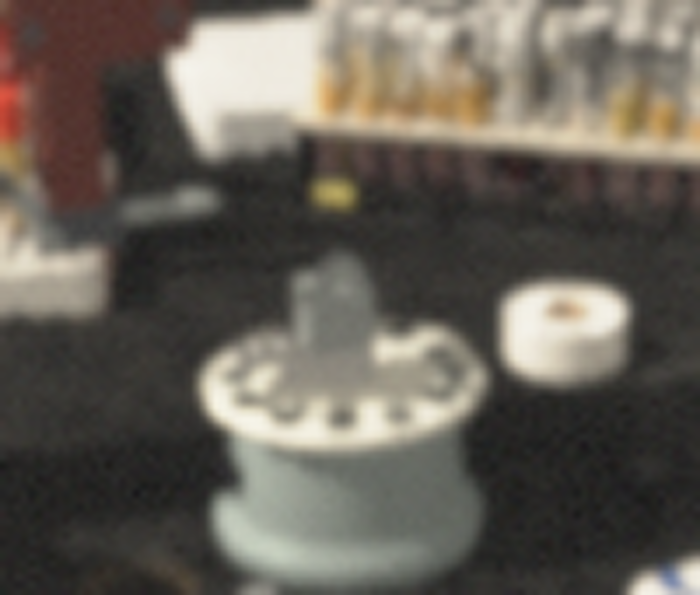

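Run:
```python
from h import *
z=np.load('pics/w3.npz');T,ci=w_from_cam('wrist',z);d=z['d']
v,u=np.mgrid[0:384,0:512]
P=np.stack([(u-ci['cx'])/ci['fx']*d,(v-ci['cy'])/ci['fy']*d,d,np.ones_like(d)],-1)@T.T
P=P[...,:3]; m=(d>0)&(v<145)&(u>170)&(u<335)
Z=P[...,2]
print(np.histogram(Z[m],bins=np.arange(.05,.14,.003)))
C=np.array([.566,.117]);
pl=m&(Z>.067)&(Z<.079)
print('plate z',np.median(Z[pl]))
pts=P[pl][:,:2]; 
h=cv2.convexHull(pts.astype(np.float32)); print('circle',cv2.minEnclosingCircle(h))
psi=np.radians(13);Rm=np.array([[np.cos(psi),np.sin(psi)],[-np.sin(psi),np.cos(psi)]])
near=np.hypot(*(P[...,:2]-C).transpose(2,0,1))<.055
led=m&near&(Z>.083)&(Z<.094)
L=(P[led][:,:2]-C)@Rm.T; print('ledge n',len(L),np.median(Z[led]),L.min(0),L.max(0))
for a in np.arange(-.044,-.016,.004):
    s=L[(L[:,0]>a)&(L[:,0]<=a+.004)]
    if len(s):print(round(a,3),len(s),np.percentile(s[:,1],[1,50,99]).round(4),s[:,1].mean().round(4), np.median(Z[led][(L[:,0]>a)&(L[:,0]<=a+.004)]).round(4))
top=m&near&(Z>.098)
Q=(P[top][:,:2]-C)@Rm.T;Qz=Z[top]
print('block',len(Q),Q.min(0).round(4),Q.max(0).round(4),Qz.max())
for lo in np.arange(.098,.13,.003):
    s=Q[(Qz>lo)&(Qz<=lo+.003)]
    if len(s):print(round(lo,3),len(s),s.min(0).round(4),s.max(0).round(4),s.mean(0).round(4))
```

```text
(array([    0,     0,     0,     0,     0,     0,   149, 12694,   770,
           0,     0,     2,   201,   730,     1,     5,     6,     0,
           3,    19,     4,   544,   229,   200,   184,   260,     1,
           0,     0,     0]), array([0.05 , 0.053, 0.056, 0.059, 0.062, 0.065, 0.068, 0.071, 0.074,
       0.077, 0.08 , 0.083, 0.086, 0.089, 0.092, 0.095, 0.098, 0.101,
       0.104, 0.107, 0.11 , 0.113, 0.116, 0.119, 0.122, 0.125, 0.128,
       0.131, 0.134, 0.137, 0.14 ]))
plate z 0.0727583321986966
circle ((0.5656017661094666, 0.1176166981458664), 0.05866790562868118)
ledge n 934 0.08976852844148524 [-0.04834351 -0.01276302] [4.37732611e-05 9.89211627e-03]
-0.044 94 [-0.0075  0.0007  0.0098] 0.001 0.0897
-0.04 120 [-0.0075  0.0015  0.0098] 0.0012 0.0899
-0.036 121 [-0.0074  0.0007  0.0097] 0.0011 0.09
-0.032 109 [-0.0074  0.0015  0.0096] 0.0011 0.0899
-0.028 112 [-0.0082  0.0007  0.0095] 0.0009 0.09
-0.024 115 [-0.0082  0.0007  0.0095] 0.0007 0.09
-0.02 138 [-0.0101  0.0002  0.0094] 0.0002 0.0899
block 1450 [-0.0162 -0.0114] [0.0118 0.0126] 0.12838779990563637
0.098 6 [-0.0158 -0.0025] [-0.0157  0.0052] [-0.0157  0.002 ]
0.104 3 [-0.0161  0.0094] [-0.0161  0.0123] [-0.0161  0.0106]
0.107 19 [-0.0162 -0.0111] [-0.0161  0.0115] [-0.0162 -0.0014]
0.11 4 [-0.0157 -0.0088] [-0.0137  0.0113] [-0.0147 -0.0018]
0.113 544 [-0.0158 -0.0114] [0.0118 0.0126] [-0.0065  0.0009]
0.116 229 [-0.0158 -0.0112] [0.0108 0.0121] [-0.0019  0.0002]
0.119 200 [-0.0101 -0.0084] [0.0091 0.0099] [-0.0009  0.001 ]
0.122 184 [-0.0085 -0.0076] [0.0075 0.0078] [-0.0009  0.0002]
0.125 260 [-0.0063 -0.0055] [0.0063 0.0063] [-0.0002  0.0008]
0.128 1 [0.0006 0.0023] [0.0006 0.0023] [0.0006 0.0023]
```

Run:
```python
from h import *
ci=robot.camera_info('wrist');print(ci);H=np.array(ci['hand_eye'])
z=np.load('pics/w3.npz');d=z['d'];im=z['im']
for v in [150,158,170,190,205]:
    row=d[v,235:275];ok=np.where((row>0)&(row<.25))[0]+235
    print(v,ok.min(),ok.max(),row[15:22].round(4))
    for u in (ok.min(),ok.max()):
        r=np.array([(u-ci['cx'])/ci['fx'],(v-ci['cy'])/ci['fy'],1])*d[v,u];print('   ',(H@np.append(r,1))[:3].round(4))
```

```text
{'fx': 285.79010541670806, 'fy': 285.79010541670806, 'cx': 252.76459601791458, 'cy': 193.9885762420381, 'hand_eye': array([[ 6.12411938e-05,  9.51469880e-01,  3.07741878e-01,
        -8.39948188e-02],
       [-2.95680984e-04, -3.07741848e-01,  9.51469846e-01,
        -8.13656039e-02],
       [ 9.99999954e-01, -1.49262571e-04,  2.62485073e-04,
        -8.66611832e-06],
       [ 0.00000000e+00,  0.00000000e+00,  0.00000000e+00,
         1.00000000e+00]])}
150 248 256 [0.1696 0.1689 0.1684 0.1689 0.1692 0.1697 0.1697]
    [-0.0565  0.0891 -0.0028]
    [-0.0566  0.0882  0.002 ]
158 246 258 [0.1702 0.1704 0.1698 0.1689 0.1707 0.1704 0.1685]
    [-0.0518  0.0882 -0.004 ]
    [-0.0521  0.0867  0.0031]
170 246 258 [0.1717 0.1727 0.1718 0.1714 0.1709 0.1722 0.1702]
    [-0.0443  0.0887 -0.0041]
    [-0.0445  0.0879  0.0032]
190 246 258 [0.1752 0.1752 0.1747 0.175  0.1749 0.1756 0.1758]
    [-0.0313  0.0898 -0.0042]
    [-0.032   0.0874  0.0033]
205 243 262 [0.179  0.1787 0.1786 0.1782 0.1785 0.1792 0.1797]
    [-0.0174  0.1004 -0.0066]
    [-0.0174  0.1004  0.0063]
```

```bash
cat >> h.py <<'E'
PSI=np.radians(13);PX=np.array([np.cos(PSI),np.sin(PSI),0]);PY=np.array([-np.sin(PSI),np.cos(PSI),0])
C=np.array([.566,.117,0])+.0008*PY; Q=down(PSI)
ZT=.1937
def mp(x,y,z): return C+PX*x+PY*y+np.array([0,0,z])
def F(b=0):
    f=np.array(robot.state()['force'])-b; return np.array([f@PX,f@PY,f[2]])
E
python3 - <<'E'
from h import *
robot.movel(mp(-.110,0,ZT+.02),Q,speed=.15); robot.movel(mp(-.110,0,ZT),Q,speed=.05)
robot.movel(mp(-.080,0,ZT),Q,speed=.06)
robot.dwell(.2)
f=np.mean([F() for _ in range(1)],0);print(robot.state()['t'],f.round(2),robot.state()['position']-mp(-.080,0,ZT))
snap('wrist','w4');snap('scene','s4');snap('side','sd4')
crop('w4',180,40,330,240,3,'c_w4');crop('s4',180,150,300,240,6,'c_s4');crop('sd4',200,130,300,215,7,'c_sd4')
E
```

```text
7.75 [ 0.4   0.08 -1.09] [-3.49731799e-04 -7.90593135e-05 -6.18029544e-05]
```

View pics/c_w4.png

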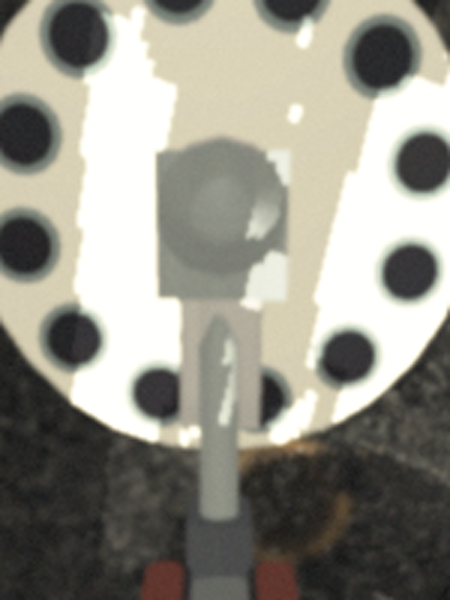

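View pics/c_s4.png

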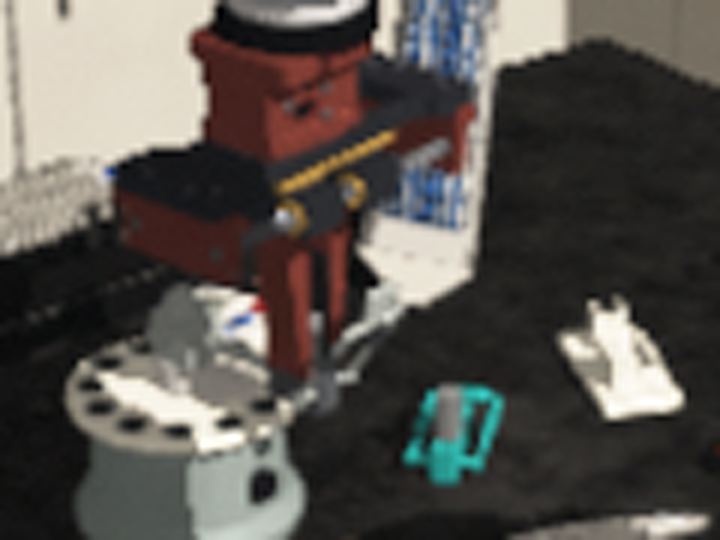

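View pics/c_sd4.png

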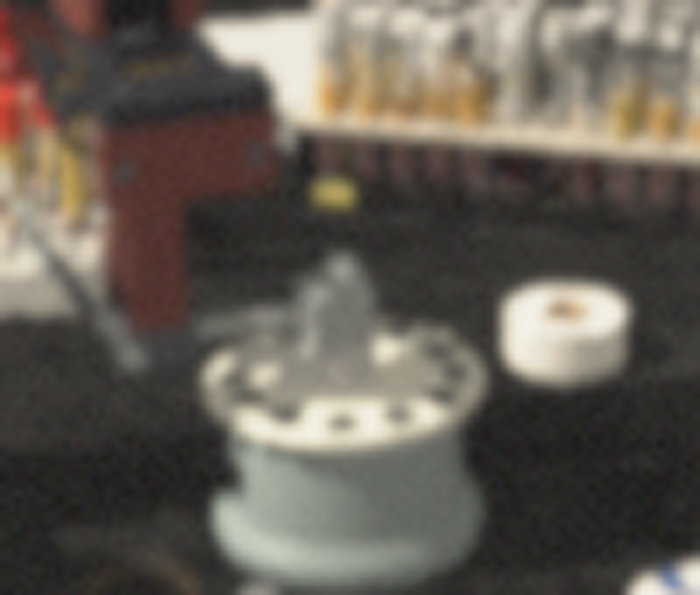

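Run:
```python
from h import *
ci=robot.camera_info('wrist')
for fn in ['w3','w4']:
    z=np.load(f'pics/{fn}.npz');d=z['d'];T,_=w_from_cam('wrist',z)
    v,u=np.mgrid[0:384,0:512];H=np.array(ci['hand_eye'])
    P=(np.stack([(u-ci['cx'])/ci['fx']*d,(v-ci['cy'])/ci['fy']*d,d,np.ones_like(d)],-1)@H.T)[...,:3]
    zz=z['pos'][2]-P[...,1]
    print(fn)
    for nm,lo,hi,vr in [('ledge',.085,.094,range(80,195,6)),('blk',.111,.1175,range(50,150,6)),('cone',.1195,.129,range(50,150,6)),('pin',None,None,range(140,215,6))]:
        res=[]
        for r in vr:
            if nm=='pin': m=(P[r,:,1]>.080)&(P[r,:,1]<.0935)&(abs(P[r,:,2])<.012)
            else: m=(zz[r]>lo)&(zz[r]<hi)&(d[r]>0)&(abs(P[r,:,2])<.015)
            if m.sum()>4: res.append((r,int(m.sum()),round(1000*(P[r,m,2].min()+P[r,m,2].max())/2,2)))
        print(nm,res)
    top=(P[...,1]>.080)&(P[...,1]<.0935)&(abs(P[...,2])<.002)&(P[...,0]<-.02); print('pin top y',np.median(P[top][:,1]))
    led=(zz>.085)&(zz<.094)&(abs(P[...,2])<.008)&(d>0);print('ledge z',np.median(zz[led]))
    blk=(zz>.098)&(zz<.118)&(abs(P[...,2])<.015)&(d>0);print('blk',np.histogram(zz[blk],bins=np.arange(.098,.119,.001))[0])
    k=(zz>.098)&(zz<.113)&(abs(P[...,2])<.015);print('face x',np.median(P[k][:,0]))
```

```text
w3
ledge [(92, 23, np.float64(-1.34)), (98, 23, np.float64(-1.34)), (104, 22, np.float64(-1.76)), (110, 22, np.float64(-1.8)), (116, 22, np.float64(-1.82)), (122, 22, np.float64(-1.8)), (128, 21, np.float64(-1.39))]
blk [(50, 16, np.float64(-1.18)), (56, 7, np.float64(-1.14)), (62, 5, np.float64(-1.2)), (68, 7, np.float64(-1.56)), (74, 13, np.float64(-1.58)), (80, 34, np.float64(-1.57)), (86, 34, np.float64(-1.55))]
cone [(50, 17, np.float64(-1.1)), (56, 24, np.float64(-1.46)), (62, 27, np.float64(-1.49)), (68, 24, np.float64(-1.51)), (74, 14, np.float64(-1.51))]
pin [(146, 5, np.float64(-0.42)), (152, 11, np.float64(-0.43)), (158, 13, np.float64(-0.43)), (164, 13, np.float64(-0.45)), (170, 13, np.float64(-0.44)), (176, 13, np.float64(-0.46)), (182, 13, np.float64(-0.44)), (188, 13, np.float64(-0.44)), (194, 13, np.float64(-0.46)), (200, 12, np.float64(-0.14)), (206, 12, np.float64(-0.13)), (212, 22, np.float64(-0.12))]
pin top y 0.08649074533850812
ledge z 0.08979285040301693
blk [  3   3   0   0   0   0   0   0   3   7   7   5   0   0   4  92 263 191
  92  72]
face x -0.09345794922
[... 524 characters left out ...]
np.float64(0.66)), (98, 27, np.float64(0.18)), (104, 32, np.float64(0.16)), (110, 35, np.float64(0.17)), (116, 30, np.float64(0.17)), (122, 24, np.float64(-0.12))]
pin [(146, 5, np.float64(-0.42)), (152, 11, np.float64(-0.43)), (158, 13, np.float64(-0.44)), (164, 13, np.float64(-0.45)), (170, 13, np.float64(-0.44)), (176, 13, np.float64(-0.45)), (182, 13, np.float64(-0.43)), (188, 13, np.float64(-0.44)), (194, 13, np.float64(-0.46)), (200, 12, np.float64(-0.12)), (206, 12, np.float64(-0.14)), (212, 22, np.float64(-0.11))]
pin top y 0.08636416267025275
ledge z 0.08989275337083255
blk [  3   5   6   3   7  27  69 142 270 275  79  12  91 230  82 118 472 344
 166 157]
face x -0.02683653886005849
```

```bash
sed -i 's/+.0008\*PY/+.0003*PY/; s/^ZT=.*/ZT=.1938/' h.py
python3 - <<'E'
from h import *
robot.movel(mp(-.080,0,ZT),Q,speed=.03); robot.dwell(.1)
b=np.array(robot.state()['force'])
x=-.080;dy=dz=0
while x<-.040:
    x+=.002
    robot.movel(mp(x,dy,ZT+dz),Q,speed=.03)
    f=F(b); print(round(x*1000,1),f.round(2),((robot.state()['position']-mp(x,dy,ZT+dz))@PX*1000).round(2))
    if f[0]<-4 or np.abs(f[1:]).max()>5: break
print(robot.state()['t'])
E
```

```text
-78.0 [ 0.16  0.22 -0.65] 0.19
-76.0 [1.55 0.8  0.14] 0.17
-74.0 [ 1.56  1.29 -0.71] 0.14
-72.0 [ 0.14  0.07 -0.22] 0.14
-70.0 [ 0.46 -0.03 -0.9 ] 0.13
-68.0 [ 1.07 -0.16 -0.26] 0.17
-66.0 [ 0.48  0.88 -0.19] 0.14
-64.0 [ 0.72  1.07 -0.06] 0.15
-62.0 [ 0.42 -0.64  0.66] 0.13
-60.0 [ 0.83 -0.05  0.47] 0.17
-58.0 [ 0.4  -0.01 -1.06] 0.16
-56.0 [ 0.38  0.8  -0.11] 0.14
-54.0 [ 0.45 -0.03 -0.78] 0.16
-52.0 [-0.02 -0.26 -0.16] 0.16
-50.0 [1.15 0.76 0.26] 0.13
-48.0 [ 0.64  0.66 -1.  ] 0.16
-46.0 [0.73 0.23 0.16] 0.15
-44.0 [0.89 0.31 0.44] 0.13
-42.0 [ 0.24  0.78 -0.84] 0.11
-40.0 [ 0.41  0.4  -0.99] 0.15
13.25
```

Going in with no contact forces. Continue until the shoulder seats (TCP expected near mixer x = −32 mm).

Run:
```python
from h import *
b=np.array(robot.state()['force'])*0+np.array([.0,.0,0])
b=PX*.9+PY*.4+np.array([0,0,-1.3])
x=-.040
while x<-.027:
    x+=.001
    robot.movel(mp(x,0,ZT),Q,speed=.02)
    f=F(b); print(round(x*1000,1),f.round(2))
    if f[0]<-3.5 or np.abs(f[1:]).max()>5: break
robot.dwell(.2);print(F(b).round(2),robot.state()['finger_gap']*88)
print(robot.state()['t'])
snap('wrist','w5');snap('scene','s5');snap('side','sd5')
crop('w5',180,90,330,290,3,'c_w5');crop('s5',180,150,300,240,6,'c_s5');crop('sd5',200,130,300,215,7,'c_sd5')
```

```text
-39.0 [-1.29 -0.17 -0.21]
-38.0 [-1.11 -0.59 -0.46]
-37.0 [-1.06 -0.4  -1.03]
-36.0 [-0.78  0.26 -0.62]
-35.0 [-0.07 -0.31 -0.75]
-34.0 [-0.25 -0.42 -0.14]
-33.0 [-5.02 -0.49  2.46]
[-5.99  0.2   2.5 ] 11.769037977365809
15.2
```

View pics/c_w5.png

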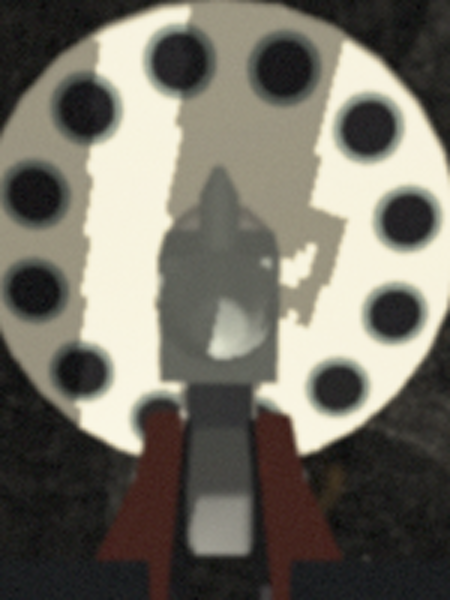

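View pics/c_s5.png

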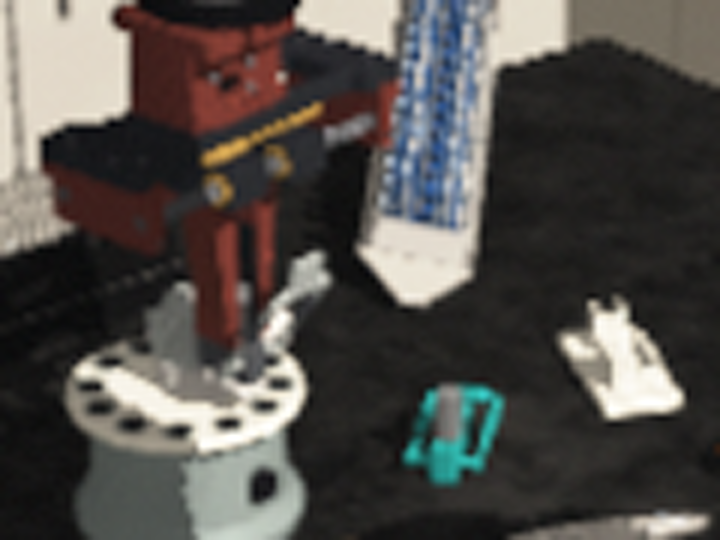

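View pics/c_sd5.png

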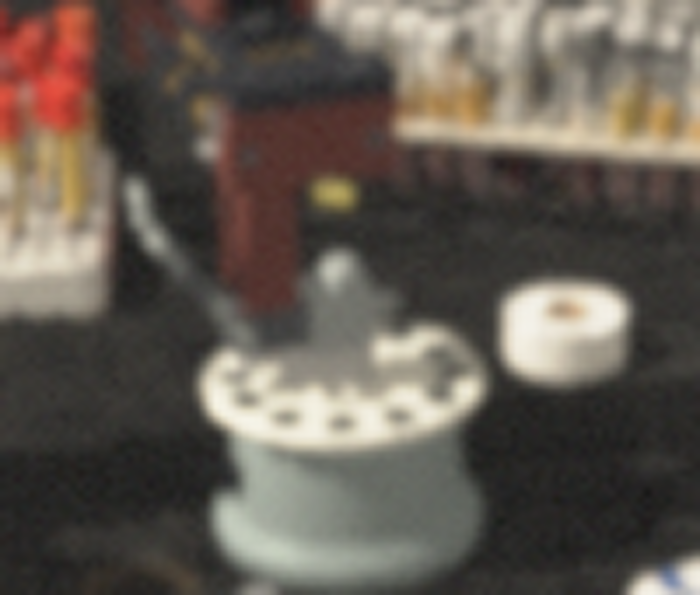

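Run:
```python
from h import *
z=np.load('pics/w5.npz')
def m(u,v,**k):
    p=pt('wrist','w5',u,v,**k)-C; return np.array([p@PX,p@PY,p[2]]).round(4)
for y in [166,170,176,190,210]: print(m(180+219/3,90+y/3), m(180+219/3,90+y/3,plane=.1037))
print('head front', m(253,90+386/3),m(253,90+392/3),'blk edge',m(253,90+372/3), m(245,90+376/3))
print('tab top', m(253,90+495/3,plane=.1387),m(253,90+555/3,plane=.1387))
```

```text
[ 2.550e-02 -1.000e-04  1.048e-01] [ 2.530e-02 -1.000e-04  1.037e-01]
[ 2.470e-02 -1.000e-04  1.049e-01] [ 2.450e-02 -1.000e-04  1.037e-01]
[ 2.350e-02 -1.000e-04  1.051e-01] [ 0.0233 -0.0002  0.1037]
[ 2.100e-02 -1.000e-04  1.065e-01] [ 0.0205 -0.0002  0.1037]
[ 1.700e-02 -1.000e-04  1.066e-01] [ 0.0165 -0.0002  0.1037]
head front [-0.0189 -0.0002  0.1112] [-0.02   -0.0002  0.1116] blk edge [-1.410e-02 -1.000e-04  1.153e-01] [-0.0147  0.0047  0.1159]
tab top [-2.840e-02 -1.000e-04  1.387e-01] [-4.090e-02 -1.000e-04  1.387e-01]
```

Run:
```python
from h import *
robot.open(); print(robot.state()['force'].round(2))
p=np.array(robot.state()['position']); robot.movel(p+[0,0,.09],Q,speed=.12)
print(robot.state()['t'])
robot.movel(p+[0,0,.09]-PX*.03,Q,speed=.15)
snap('wrist','w6');snap('scene','s6');snap('side','sd6')
crop('w6',150,60,360,300,2.5,'c_w6');crop('s6',180,150,300,240,6,'c_s6');crop('sd6',200,130,300,215,7,'c_sd6')
```

```text
[0.24 0.79 0.27]
17.475
```

View pics/c_w6.png

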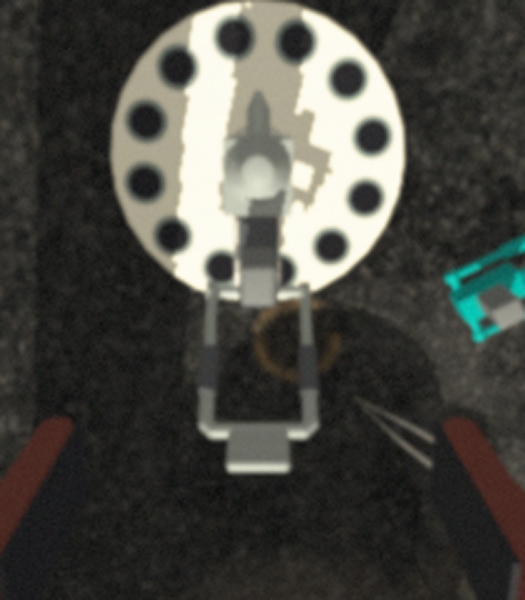

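View pics/c_s6.png

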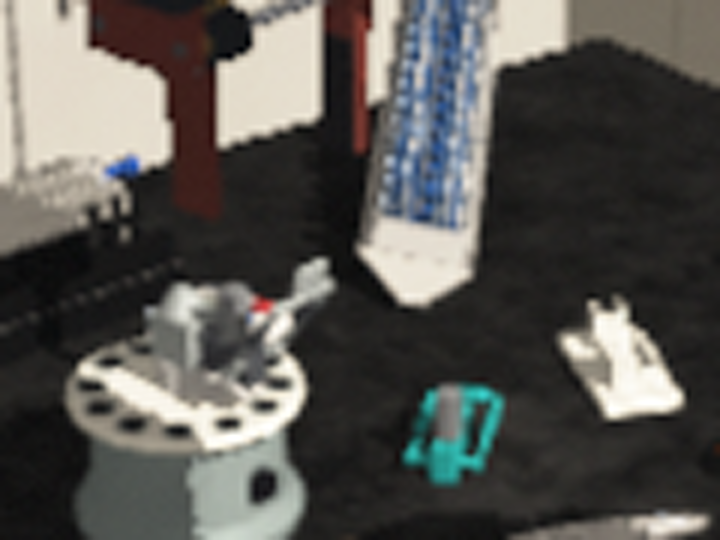

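View pics/c_sd6.png

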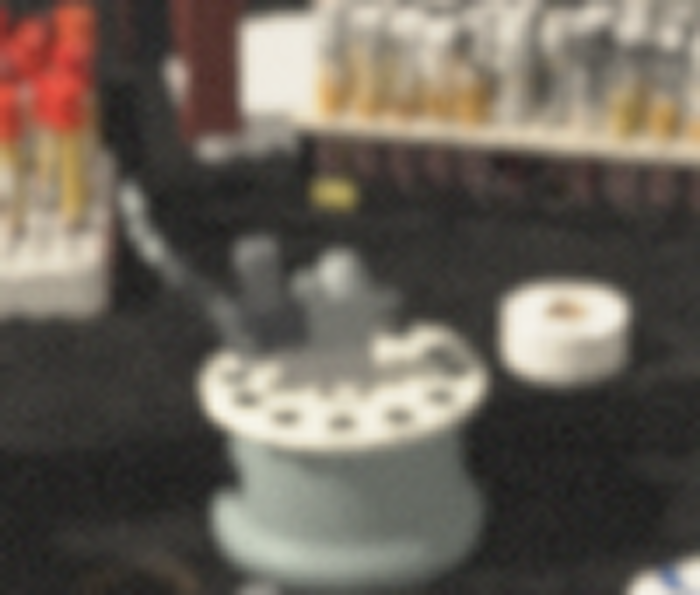

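Run:
```python
from h import *
def m(u,v,**k):
    p=pt('wrist','w6',u,v,**k)-C; return np.array([p@PX,p@PY,p[2]]).round(4)
g=lambda u,v:(150+u/2.5,60+v/2.5)
for n,a in [('bow',(258,431)),('plate mid',(258,448)),('plate edge',(258,468)),('legL',(210,310)),('legmid',(208,370)),('tip',(258,97)),('tabtop',(258,290))]: print(n,m(*g(*a)))
```

```text
bow [-0.081  -0.0004  0.1525]
plate mid [-0.0833 -0.0004  0.16  ]
plate edge [-0.0872 -0.0004  0.1659]
legL [-0.0517  0.0173  0.1112]
legmid [-0.0669  0.0169  0.1333]
tip [ 0.0229 -0.0004  0.1064]
tabtop [-0.0376 -0.0004  0.1366]
```

Run:
```python
from h import *
p=mp(-.125,0,.284); robot.movel(p,Q,speed=.2); robot.clamp(10)
robot.movel(mp(-.120,0,.231),Q,speed=.12); robot.dwell(.1)
b=np.array(robot.state()['force']);print(robot.state()['t'],robot.state()['finger_gap'])
for a in np.radians([125,115,105,95,85,75]):
    x=-.046+.0584*np.cos(a)-.013; zt=.104+.0584*np.sin(a)-.002
    robot.movel(mp(x,0,zt+.08),Q,speed=.06)
    f=F(b);print(int(np.degrees(a)+.5),f.round(2))
    if abs(f).max()>6: break
print(robot.state()['t']);snap('side','sd7');snap('scene','s7');crop('s7',180,150,300,240,6,'c_s7');crop('sd7',200,130,300,215,7,'c_sd7')
```

```text
20.4667 0.002348274122111897
125 [ 0.15 -0.84 -0.18]
115 [-0.54 -0.35 -0.53]
105 [-0.18 -1.   -0.24]
95 [-0.67 -0.83  0.67]
85 [-0.07 -0.44  0.83]
75 [ 0.15 -0.05  0.54]
22.6583
```

View pics/c_s7.png

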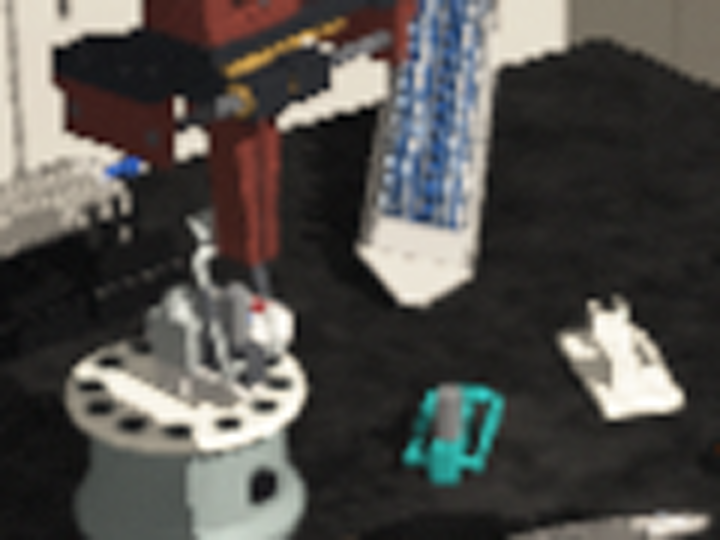

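View pics/c_sd7.png

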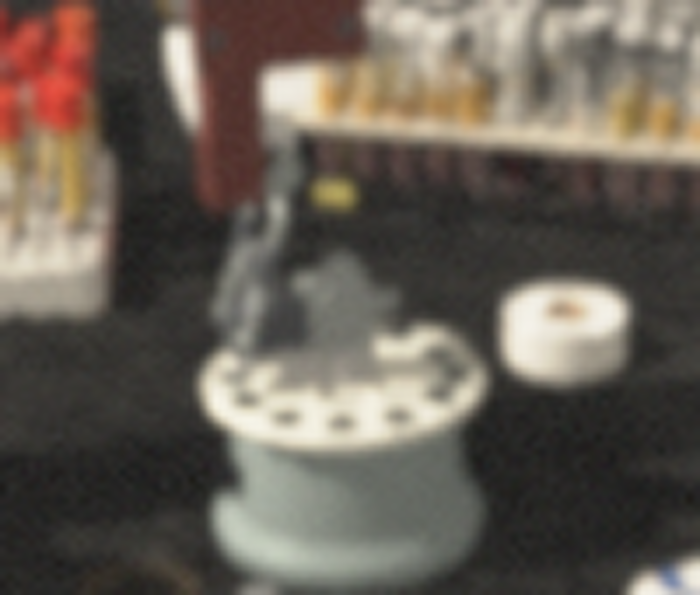

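Pictures show the loop now swung past upright, leaning slightly forward (side crop 285,150), the pin still home. Continue the arc until it tips.

Run:
```python
from h import *
b=np.array(robot.state()['force'])
for a in np.radians([68,60,53,47,42]):
    x=-.046+.0584*np.cos(a)-.013; zt=.104+.0584*np.sin(a)-.002
    robot.movel(mp(x,0,zt+.08),Q,speed=.06)
    f=F(b);print(int(np.degrees(a)+.5),f.round(2))
    if abs(f).max()>6: break
robot.dwell(.3)
p=np.array(robot.state()['position']);robot.movel([p[0],p[1],.27],Q,speed=.15)
print(robot.state()['t'])
snap('wrist','w8');snap('side','sd8');snap('scene','s8');crop('s8',180,150,300,240,6,'c_s8');crop('sd8',200,130,300,215,7,'c_sd8');crop('w8',150,60,360,300,2.5,'c_w8')
```

```text
68 [ 1.49  0.6  -0.41]
60 [ 1.    0.63 -0.15]
53 [1.08 0.36 0.36]
47 [1.17 0.77 0.88]
42 [0.89 0.41 0.6 ]
24.85
```

View pics/c_s8.png

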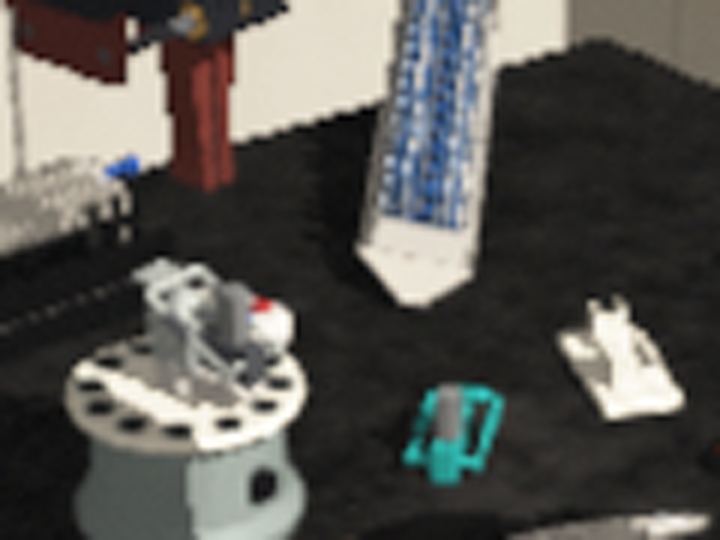

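View pics/c_sd8.png

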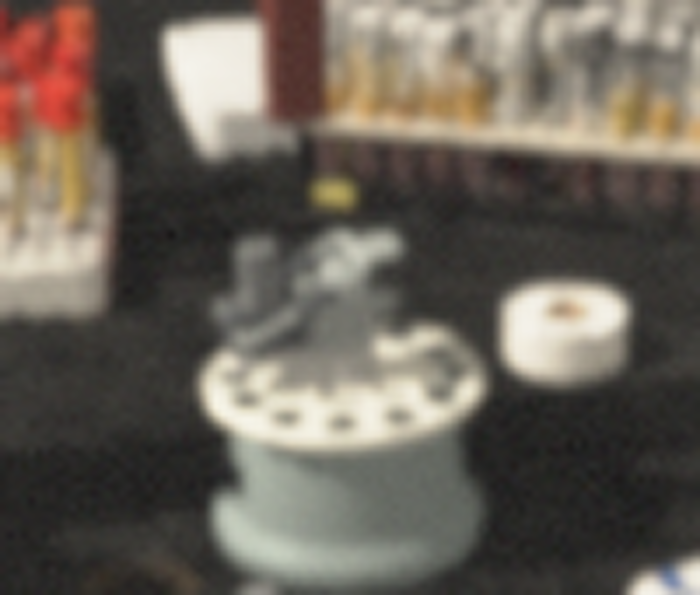

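View pics/c_w8.png

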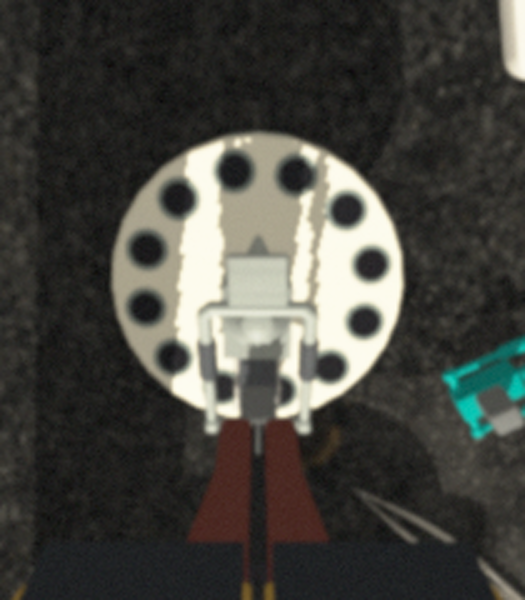

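Run:
```python
from h import *
def m(u,v,**k):
    p=pt('wrist','w8',u,v,**k)-C; return np.array([p@PX,p@PY,p[2]]).round(4)
g=lambda u,v:(150+u/2.5,60+v/2.5)
for n,a in [('bar',(258,312)),('plate mid',(258,285)),('plate edge',(258,260)),('pl L',(230,270)),('pl R',(286,270)),('tip',(258,243)),('tabtop',(258,395))]: print(n,m(*g(*a)))
```

```text
bar [ 0.0044 -0.0004  0.1296]
plate mid [ 0.0134 -0.0004  0.1297]
plate edge [ 0.0217 -0.0004  0.1305]
pl L [0.0184 0.0084 0.1303]
pl R [ 0.0186 -0.0092  0.1313]
tip [ 0.0225 -0.0005  0.106 ]
tabtop [-0.028  -0.0005  0.1212]
```

Run:
```python
from h import *
robot.movel(mp(.026,-.0004,.27),Q,speed=.15)
robot.movel(mp(.026,-.0004,.220),Q,speed=.1);robot.dwell(.15)
b=np.array(robot.state()['force']);z=.217
pk=0
while z>.1915:
    z-=.001
    robot.movel(mp(.026,-.0004,z),Q,speed=.02)
    f=F(b);print(round((z-.08)*1000,1),f.round(2),end=' | ')
    pk=max(pk,f[2])
    if f[2]>9 or np.abs(f[:2]).max()>5: print('stop');break
    if pk>3.5 and f[2]<pk-2.5: print('drop');break
st=robot.state();print(st['t'],(st['position'][2]-.08))
snap('wrist','w9');snap('side','sd9');snap('scene','s9');crop('s9',180,150,300,240,6,'c_s9');crop('sd9',200,130,300,215,7,'c_sd9')
```

```text
136.0 [ 1.53 -0.17 -0.07] | 135.0 [ 0.51 -0.27 -0.17] | 134.0 [ 0.83 -0.53 -0.34] | 133.0 [ 1.19 -0.18 -1.02] | 132.0 [ 0.46 -0.69 -0.36] | 131.0 [1.37 0.13 1.46] | 130.0 [1.63 0.8  0.82] | 129.0 [ 3.45 -0.27  2.82] | 128.0 [5.31 0.02 4.29] | stop
28.575 0.12861077179196195
```

View pics/c_sd9.png

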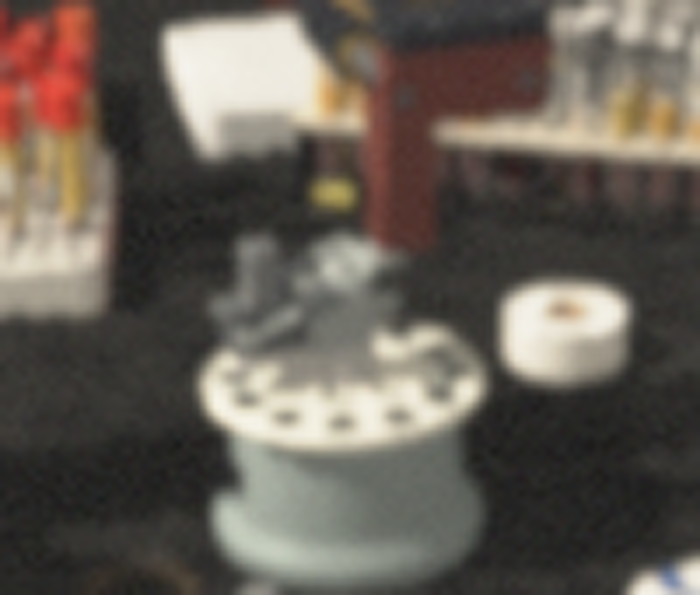

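View pics/c_s9.png

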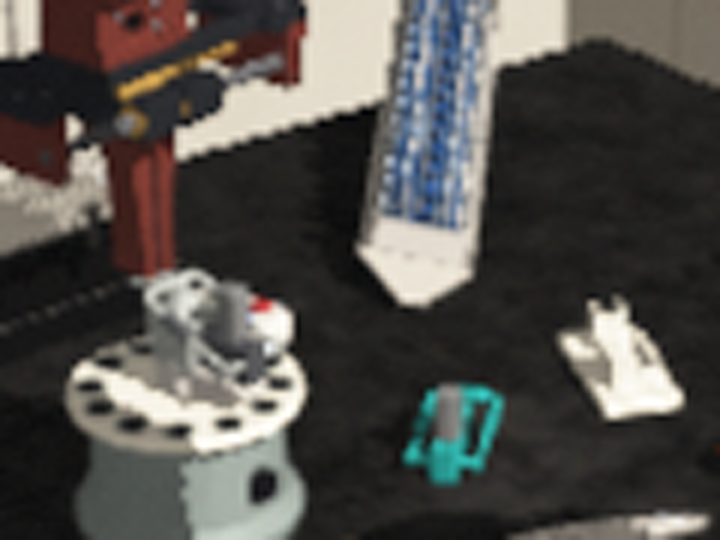

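Run:
```python
from h import *
crop('w9',190,180,320,330,4,'c_w9')
```

```text
(no output)
```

View pics/c_w9.png

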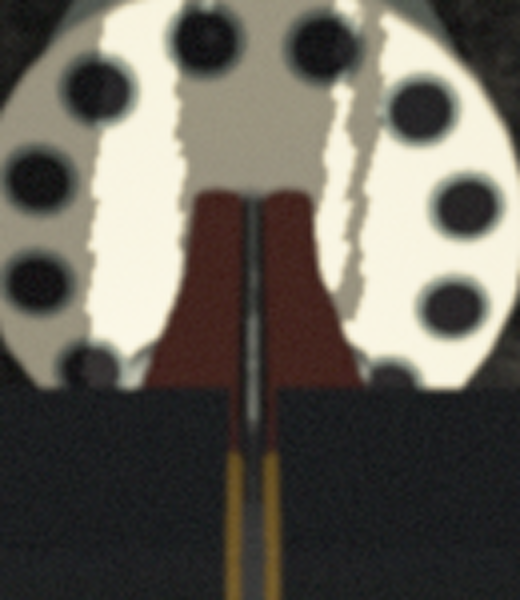

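Run:
```python
from h import *
robot.movel(mp(.026,-.0004,.214),Q,speed=.04);robot.movel(mp(.0245,-.0004,.214),Q,speed=.04);robot.dwell(.15)
b=np.array(robot.state()['force']);z=.2115;x=.0245
pk=0
while z>.1915:
    z-=.001;
    if z<.2105: x+=.0006
    robot.movel(mp(x,-.0004,z),Q,speed=.02)
    f=F(b);print(round(x*1000,1),round((z-.08)*1000,1),f.round(2),end=' | ')
    pk=max(pk,f[2])
    if f[2]>9.5 or np.abs(f[:2]).max()>6: print('stop');break
    if pk>4 and f[2]<pk-2.5: print('drop');break
    if f[0]>2: x+=.0002*(f[0]-1)
st=robot.state();print(st['t'],(st['position'][2]-.08))
snap('side','sd10');snap('scene','s10');crop('s10',180,150,300,240,6,'c_s10');crop('sd10',200,130,300,215,7,'c_sd10')
```

```text
24.5 130.5 [-1.04  0.8   0.06] | 25.1 129.5 [-0.87  0.   -0.41] | 25.7 128.5 [-1.03  0.35 -0.76] | 26.3 127.5 [-0.55 -0.28  0.86] | 26.9 126.5 [-0.55  0.82  1.19] | 27.5 125.5 [-0.29  0.38  0.2 ] | 28.1 124.5 [-0.39  0.55  0.19] | 28.7 123.5 [-0.36  0.13  0.61] | 29.3 122.5 [0.79 1.37 0.62] | 29.9 121.5 [-0.38  0.72  0.97] | 30.5 120.5 [ 0.71 -0.19  0.25] | 31.1 119.5 [-0.7   0.4   0.11] | 31.7 118.5 [-0.42  0.35 -0.13] | 32.3 117.5 [-0.4  -0.34  0.75] | 32.9 116.5 [-1.04 -0.13 -0.29] | 33.5 115.5 [0.07 0.35 0.04] | 34.1 114.5 [-0.46  0.2   0.76] | 34.7 113.5 [-0.7   0.4   0.64] | 35.3 112.5 [-1.13  0.22  0.13] | 35.9 111.5 [-1.34 -0.16 -0.54] | 34.5 0.11147768513600638
```

View pics/c_sd10.png

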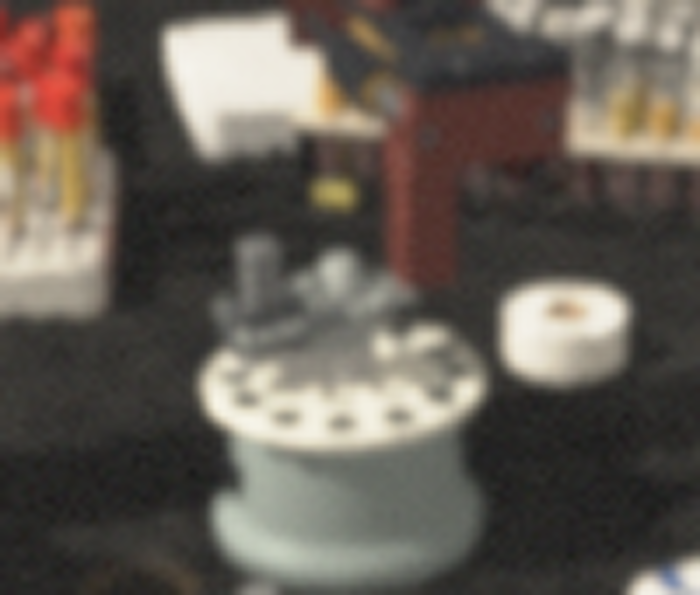

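View pics/c_s10.png

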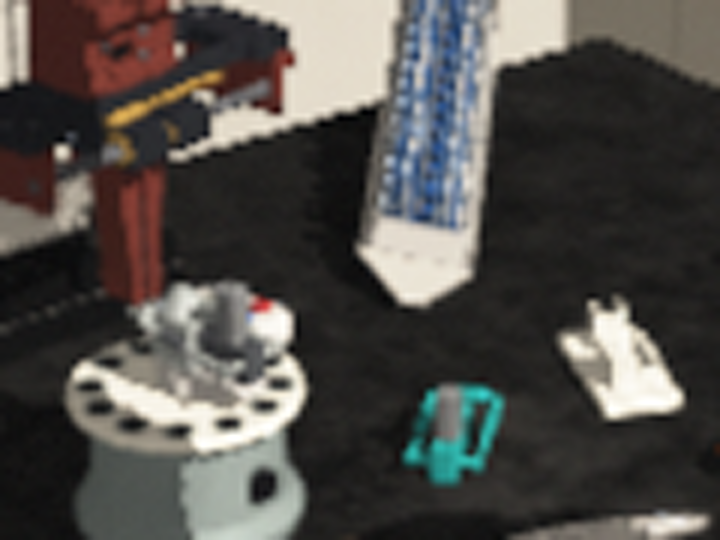

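Run:
```python
from h import *
robot.movel(mp(.036,-.0004,.20),Q,speed=.08);robot.movel(mp(-.02,-.0004,.27),Q,speed=.2)
print(robot.state()['t'])
snap('wrist','w11');snap('side','sd11');crop('sd11',200,130,300,215,7,'c_sd11');crop('w11',150,60,360,300,2.5,'c_w11')
def m(u,v,**k):
    p=pt('wrist','w11',u,v,**k)-C; return np.array([p@PX,p@PY,p[2]]).round(4)
for v in range(140,215,3): print(v,m(253,v),m(237,v))
```

```text
35.4583
140 [ 0.0292 -0.0007  0.0732] [0.0291 0.0147 0.0725]
143 [ 0.0261 -0.0007  0.0718] [0.0263 0.0148 0.0733]
146 [ 0.0286 -0.0007  0.1084] [0.0232 0.0149 0.072 ]
149 [ 0.0262 -0.0007  0.1097] [0.0203 0.0149 0.0719]
152 [ 0.0238 -0.0007  0.1102] [0.0174 0.0149 0.0724]
155 [ 0.0216 -0.0007  0.1121] [0.0144 0.015  0.0721]
158 [ 0.019  -0.0007  0.112 ] [0.0115 0.015  0.0724]
161 [ 0.0166 -0.0007  0.1128] [0.0089 0.015  0.0743]
164 [ 0.0141 -0.0007  0.1134] [0.0142 0.0128 0.1137]
167 [ 0.0116 -0.0007  0.1136] [0.0116 0.0129 0.1136]
170 [ 0.0097 -0.0007  0.1167] [-0.0007  0.0153  0.0721]
173 [ 0.0083 -0.0007  0.1214] [-0.0038  0.0153  0.072 ]
176 [ 0.0062 -0.0007  0.1234] [-0.0067  0.0153  0.0728]
179 [ 0.0045 -0.0007  0.1267] [-0.0098  0.0154  0.0728]
182 [ 0.0017 -0.0007  0.1256] [-0.0128  0.0154  0.0733]
185 [-0.0007 -0.0007  0.1261] [-0.0161  0.0155  0.0726]
188 [-0.0033 -0.0007  0.1259] [-0.0194  0.0156  0.0723]
191 [-0.0066 -0.0007  0.1239] [-0.0225  0.0156  0.0725]
194 [-0.0122 -0.0007  0.1145] [-0.0256  0.0157  0.0729]
197 [-0.0147 -0.0007  0.1153] [-0.0289  0.0157  0.0729]
200 [-0.0192 -0.0007  0.1103] [-0.0323  0.0158  0.0723]
203 [-0.0219 -0.0007  0.1105] [-0.0355  0.0158  0.0726]
206 [-0.0249 -0.0007  0.1103] [-0.0383  0.0158  0.074 ]
209 [-0.0275 -0.0007  0.111 ] [-0.0419  0.0159  0.0732]
212 [-0.0269 -0.0007  0.1197] [-0.0452  0.016   0.0733]
```

View pics/c_w11.png

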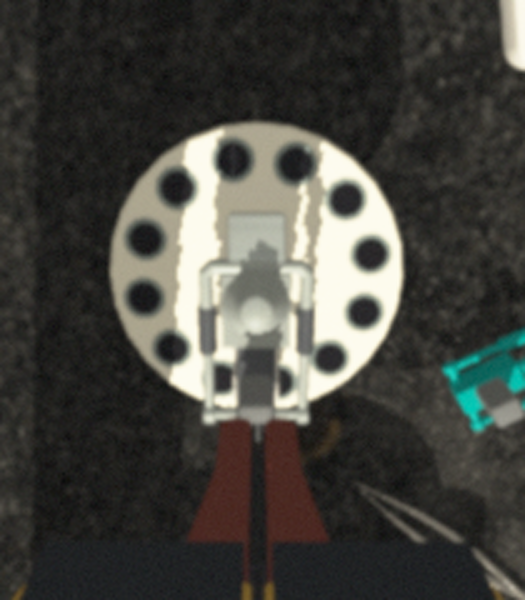

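View pics/c_sd11.png

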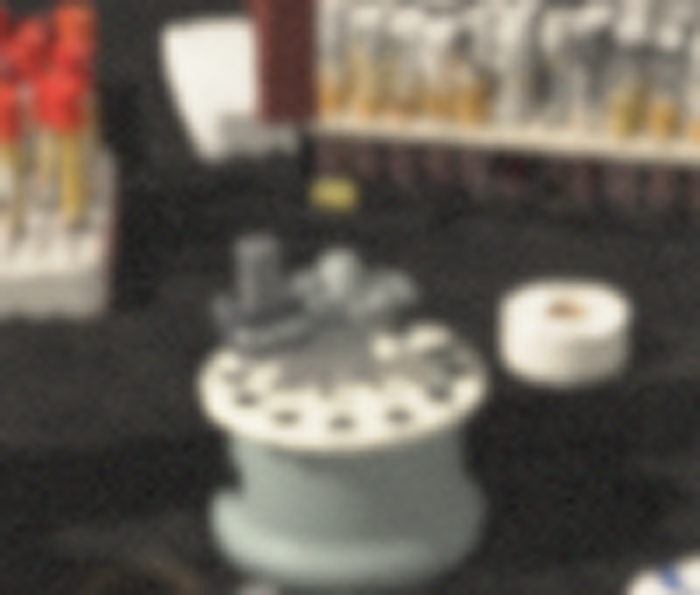

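Bar centre reads x ≈ 12.5 mm, z ≈ 111 mm (7 mm above the axis), which is the snapped position. The force log showed no clear snap, so I'll confirm with one gentle press.

Run:
```python
from h import *
robot.movel(mp(.032,-.0004,.24),Q,speed=.2);robot.movel(mp(.032,-.0004,.195),Q,speed=.1);robot.dwell(.15)
fs=[]
for _ in range(4): fs.append(robot.state()['force']);robot.dwell(.03)
b=np.mean(fs,0);z=.1935
while z>.1865:
    z-=.0005
    robot.movel(mp(.032,-.0004,z),Q,speed=.02)
    f=F(b);print(round((z-.08)*1000,1),f.round(2),end=' | ')
    if f[2]>4.5 or np.abs(f[:2]).max()>4: print('stop');break
robot.movel(mp(.032,-.0004,.21),Q,speed=.08);robot.movel(mp(-.02,-.0004,.29),Q,speed=.2);robot.dwell(.2)
print(robot.state()['t'])
snap('wrist','w12');snap('scene','s12');crop('s12',180,150,300,240,6,'c_s12')
def m(u,v,**k):
    p=pt('wrist','w12',u,v,**k)-C; return np.array([p@PX,p@PY,p[2]]).round(4)
for v in range(146,215,3): print(v,m(253,v),m(238,v),m(268,v))
```

```text
113.0 [0.1  0.07 0.2 ] | 112.5 [-0.02 -0.7  -0.01] | 112.0 [ 0.24 -0.56 -0.01] | 111.5 [ 0.31 -0.06  0.76] | 111.0 [-0.26  0.4   0.39] | 110.5 [-0.42  0.28 -0.27] | 110.0 [-0.64  0.37  0.73] | 109.5 [ 0.07 -0.19  3.51] | 109.0 [-1.5  -0.37  4.19] | 108.5 [-2.03  0.62  7.76] | stop
40.6333
146 [ 0.0249 -0.0007  0.107 ] [0.0197 0.0149 0.0728] [ 0.0196 -0.0163  0.072 ]
149 [ 0.0224 -0.0006  0.1091] [0.0164 0.015  0.0715] [ 0.0166 -0.0163  0.0727]
152 [ 0.0198 -0.0006  0.1098] [0.0134 0.015  0.0719] [ 0.0136 -0.0163  0.0731]
155 [ 0.0169 -0.0007  0.1092] [0.0102 0.015  0.0722] [ 0.0101 -0.0165  0.0716]
158 [ 0.0147 -0.0006  0.112 ] [0.0144 0.0131 0.1104] [ 0.0146 -0.0143  0.1117]
161 [ 0.0119 -0.0006  0.1121] [0.012  0.013  0.1123] [ 0.0116 -0.0144  0.1105]
164 [ 0.0101 -0.0006  0.1167] [0.0008 0.0152 0.0728] [ 0.0009 -0.0165  0.0735]
167 [ 0.0082 -0.0006  0.1205] [-0.0025  0.0152  0.0725] [-0.0024 -0.0166  0.0731]
170 [ 0.0064 -0.0006  0.1242] [-0.0057  0.0153  0.0727] [ 0.0029 -0.0146  0.1095]
173 [ 0.0039 -0.0006  0.1252] [-0.0093  0.0154  0.0716] [-1.000e-04 -1.470e-02  1.088e-01]
17
[... 363 characters left out ...]
9  0.0156  0.0722] [-0.0149 -0.015   0.1086]
191 [-0.0162 -0.0007  0.1141] [-0.0297  0.0157  0.0711] [-0.0184 -0.0151  0.1069]
194 [-0.0202 -0.0007  0.1109] [-0.0327  0.0157  0.0723] [-0.0214 -0.0152  0.1073]
197 [-0.023  -0.0007  0.1116] [-0.0356  0.0157  0.074 ] [-0.0245 -0.0152  0.1071]
200 [-0.0264 -0.0007  0.1104] [-0.0396  0.0158  0.0726] [-0.028  -0.0153  0.1059]
203 [-0.0269 -0.0007  0.1175] [-0.0429  0.0159  0.0731] [-0.0314 -0.0154  0.1051]
206 [-0.0273 -0.0006  0.1246] [-0.0471  0.016   0.0714] [-0.0345 -0.0155  0.1051]
209 [-0.0272 -0.0006  0.1324] [-0.0498  0.0159  0.0737] [-0.0375 -0.0155  0.1055]
212 [-0.0277 -0.0006  0.1382] [-0.0534  0.016   0.0736] [-0.041  -0.0156  0.1048]
```

View pics/c_s12.png

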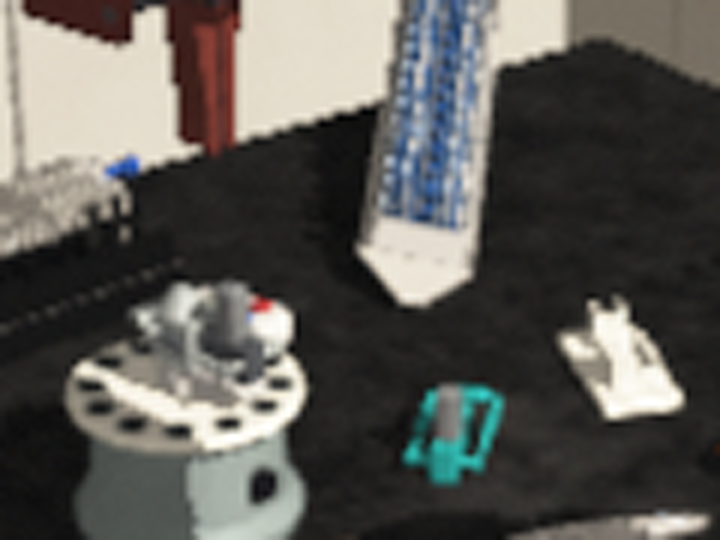

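View pics/w12.png

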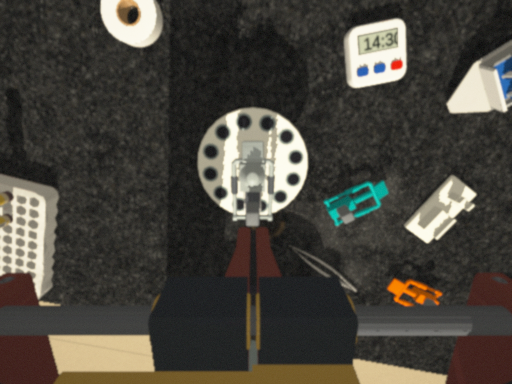

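```bash
python3 -c "
from h import *
print(robot.close_job(),robot.state()['t'])"
```

```text
the job is handed in; nothing more can be done
the job is handed in; nothing more can be done
```

The carousel is locked. I took the pin from the white cradle, pushed it through the spindle's cross hole from the ledge side and let go. Then I swung the loop over the cone and pressed it down under the lip. The job was handed in at about 41 s with the robot clear of everything.

**Pin:**
- The shoulder came up against the block with an abrupt stop of about 5–6 N. The tip measured about 25.5 mm on the mixer's x axis, against 26 mm when fully home.
- The hole was about 6 mm below nominal, worked out from the heights of the ledge and carousel plate.
- After letting go, the pin stayed in place and upright.

**Loop:**
- The last images put the cross bar at about x = 12.5 mm. Its top was 1.5–2 mm below the top of the head block, which is at lip height. That is where it should sit when snapped in.
- A last gentle check press met a firm stop, reaching about 8 N although I meant to stop at 4.5 N.

**Disagreements:**
- My first press, straight down, pushed the gripper sideways by about 5 N, so I stopped it. The second press followed the plate outward.
- The force log showed no clear snap peak on either press, so the evidence that it snapped is the measured bar position and the firm stop.
- The wrist camera's reported calibration shifted by about 1 mm between calls, so I relied on distances measured within a single picture.

The timer, label roll, forceps and the two look-alike pins look undisturbed in the last wrist picture, which does not show the marker. The arm never went near any of them.

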